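# Lock the floating meter cradle with the shouldered pin

## Task

On the water-meter test station, lock the floating meter cradle: take the square-headed shouldered pin out of the rack and thread it straight down through the top ear of the fork, the cradle's lug and the base block, feeling for each hole and drawing the lug back into line with the pin, until the head sits fully home on the top ear, then let go. Work gently - never load the station with more than about 20 N - and leave the plain gauge pin and the other things on the bench where they are.

Things in the scene. Friction and masses are not known exactly. Their poses are not given: they have to be found in the camera images.
- station: Fixed aluminium fork on a base plate 140 x 270 x 6 mm. Origin on the vertical axis of its holes, at bench level, z up. Pillar 24 x 56 mm, 80 mm high, on its -x side (near face 30 mm from the axis). Water meter on a floating cradle on its +y side: centre near y = 125 mm, 76 mm across, top at z = 125 mm, pipe ends at x = +-82 mm. Holes are 12-sided, sharp-edged.
- top_hole (a point): Centre of the mouth of the top ear's hole, on its upper face, 80 mm above the bench; axes as the station's. The ear is fixed, 60 x 56 mm, 10 mm thick (z = 70 to 80 mm); its through hole is 28 mm across.
- base_hole (a point): Centre of the mouth of the base block's hole, on its upper face, 30 mm above the bench. The block is fixed, 60 x 56 mm; its hole is 9.6 mm across and 24 mm deep.
- lug_line (a point): Point fixed to the station on the fork's axis, 52 mm above the bench: where the lug's hole belongs, not where it is. Lug: the cradle's steel tongue, z = 44 to 52 mm, through hole 9.6 mm across. A held pin pressed on it stops 0.2 to 0.5 mm lower near the hole. Unmeasured start of the hole: -5.5 to +5.5 mm off along the station's x, +3 to +6 mm along its y.
- meter_side (a point): Point fixed to the station under the meter, 125 mm along +y from the axis, at bench level. Meter, cradle and lug are one 0.9 kg piece that slides level, up to 7 mm either way in x and y, with about 3 N of friction along each and no spring: it stays where it is put.
- rack: Fixed black plastic block 50 (x) x 120 (y) x 62 mm high with two holes 10 mm across at y = +-35 mm; origin at the centre of its underside. One holds the locking pin, the other the gauge pin, in either order.
- pin: Locking pin, steel, 0.14 to 0.26 kg. Origin at the centre of its tip, z along it to the head. Shank 8 mm across, z = 0 to 58 mm, tip bevelled to 6.8 mm over 3 mm; shoulder 26 mm across, z = 58 to 72 mm, lower edge bevelled 2 mm; square head 34 x 34 mm, z = 72 to 110 mm, flats facing x and y. Upright in the rack on its shoulder, tip 4 mm above the bench. Fully home its tip is 8 mm above the bench.
- pin_head (a point): Grip point in the middle of the pin's square head, on its axis, 97 mm above the tip (25 mm above the head's underside).
- gauge: Plain steel gauge pin, leave alone: shank 8 mm across, 54 mm long, round head 16 mm across and 22 mm high; upright in the rack's other hole. Origin at the centre of its lower end.
- housing0: Light-blue plastic meter housing, about 110 x 86 x 78 mm, bystander. Origin under its middle.
- housing1: Another such housing, bystander.
- spare_meter: Loose dark-blue water meter with brass pipe ends, 165 mm long, 76 mm across, 73 mm high, lying upright; bystander. Origin under its middle.
- screwdriver: Screwdriver lying on the bench, bystander.
- nut: Brass union nut, ring 34 mm across, 14 mm high, bystander. Origin under its middle.
Mind the look-alikes: they are no part of the job. Of the things that look like the pin, take the one that is farthest to the robot's left at the start.

How it is judged:
On the way, in this order (a step that is already met when the one before it is completed fails the run):
1. the pin is lifted clear of the rack (height (world z) of pin above 0.07 m), for 0.1 s.
2. the pin's tip is through the top ear and the lug (z of pin in the frame of station below 0.043 m and horizontal distance between pin and station below 0.009 m), for 0.1 s.
At the end, for the whole second after the job is handed in: The pin stands upright (within 0.05 rad) through top ear, lug and base block, its head on the top ear (tip within 2.5 mm of its lowest place and 3 mm of the axis), released and at rest (z of pin in the frame of station below 0.0105 m and horizontal distance between pin and station below 0.003 m and horizontal distance between pin_head and top_hole below 0.005 m and angle between pin's own z axis and vertical below 0.05 rad and linear speed of pin below 0.01 m/s and contact force between the fingers and pin below 0.05 N); the robot touches nothing.
It fails at once if the station (fork, cradle or meter) is loaded with more than 40 N, all contacts added up (contact force between station and anything else above 40 N).
It fails at once if a bystander is moved more than 20 mm (distance of any of housing0, housing1, spare_meter, screwdriver, nut, gauge from where it was at the start of the episode above 0.02 m).
It also fails if it takes over 72 s, if anything falls off the work surface, if the arm or the gripper's body presses on something with over 40 N, if the wrist force passes 120 N, or if a joint passes its speed limit or range.

## Robot

A 7-joint arm with a two-finger parallel gripper is mounted at the origin on the work surface. World frame = base frame: x ahead of the robot, y to its left, z up, the work surface at z = 0. Lengths are in m, angles in rad, forces in N, time in s.
With the tool pointing down it reaches from about 0.4 to 0.9 m from the base axis. Payload 5.5 kg.
Tool frame: the origin (TCP) lies on the front face of the gripper's body, between the roots of the fingers; the fingertips stand 66 mm ahead of it and the grasp point (between the pads) lies 47 mm ahead of it; z points along the fingers, y is the line along which they close (so a half turn about z gives the same grasp; the last joint's range is limited). The gripper opens to 92 mm and grips with 3 to 60 N. Pads are 19 mm wide; open, the fingers measure 130 mm over their backs; the gripper's body (75 mm by 190 mm) begins 47 mm behind the grasp point.
Start: joints at [-1.04, 0.501, -0.427, 1.55, 0.221, 1.138, -0.21], TCP at [0.172, 0.627, 0.292] pointing down, gripper open.
Joint ranges: [-2.88, 2.88], [-0.31, 2.03], [-1.54, 1.56], [0.2, 2.42], [-1.41, 4.55], [0.19, 2.02], [-2.57, 2.57]. Speed limits (rad/s): [2.57, 2.57, 3.14, 3.14, 3.14, 3.14, 3.14].

## Interface

Orientations are given as a unit quaternion [w, x, y, z].
In Python, from rig import observe, camera, finish_job gives the robot as it stands. The module is installed in compiled form; this text tells all that it offers.
- The arm moves only by the tool jog_arm, never from a script. Its argument "targets" is one flat list of numbers, 7 for each row, row after row: the shift along the world's x, y, z normalised to -1 to 1, where 1 is 100 mm, then the turn, a rotation vector about the world's x, y, z normalised to -1 to 1, where 1 is pi/2 rad, then the closure, from 0 (fully open) to 1 (shut). In form: [tx, ty, tz, rx, ry, rz, hand, tx, ty, tz, rx, ry, rz, hand, ...]. A call has 1 to 5 rows; each row is the pose to reach, as a shift and turn from the pose commanded when the call began; what a row does not reach only later rows make up. A row lasts 1/12 s, in which the tool goes at most 41.7 mm and 7.16 degrees, less where a joint would pass 70% of its speed; a pose out of reach is approached as far as the arm can. A call with a number of a shift or a turn outside -1 to 1 is refused whole. A call with a gripper value outside its range is refused whole. The fingers move at their own pace and stop on an object; the grip force is fixed at half the most. Time passes only in rows, so rows that repeat a pose let the fingers close. It gives the time, the measured TCP pose, the force, the opening and the grip force at its end, in the units of the state.
- observe(): the state, without advancing time (a new reading comes with each control period).
- camera(name): name is "side" or "top" or "wrist"; returns a dict with "frame" (480x640x3 uint8, red, green, blue), "depth" (480x640 float32, m along the optical axis (not along the pixel's ray), 0 where there is no reading), "intrinsics" (3x3 intrinsics, pixels), "R" (3x3) and "t" (3): a world point X has camera coordinates R X + t; the wrist camera has in their place "tool_from_camera" (4x4, takes a point from camera to tool coordinates, whose origin is the TCP and whose axes are the flange's). Camera axes: x right, y down, z forward; pixel columns grow to the right and rows downward; lengths in m; the calibration is good to about 2 mm. A picture is of the moment at which its call begins: read the wrist's pose just before it.
- finish_job(): hands the job in; it is judged then, once.
The state is a dict: "clock": time; "qpos": joint angles; "joint_vel": joint speeds; "joint_efforts": joint torques, N m; "tool_pos": TCP position; "orientation": TCP orientation; "ft_force": force on the tool from outside, world axes, zero at the start; "ft_torque": the same for the moment, N m; "opening": opening from 0.0 (shut) to 1.0 (fully open); "gripper_force": force on a finger pad.
Only numpy, scipy, OpenCV 4.12 (cv2) and the standard library are available. Lean on these libraries where they do the work, as an engineer would, in place of code of your own. Each camera call takes 0.05 s, during which the arm holds its last target. There are 200 camera calls.

## Working session

There is one attempt and no reset: what is moved stays moved. The work goes in short steps, Python scripts to look and compute and a tool call to move; the robot and the scene stay as the last step left them, time stands still between calls to the robot, and variables do not carry over. Pictures are saved under pics/ and viewed, at most 10 in all, crops included, and the job is handed in when it is done.

Besides the shell and the picture viewer there is one more tool, called as name(argument=value, ...) on one line, values as JSON. jog_arm: Moves the arm, as the interface text tells. Its arguments: {"type":"object","properties":{"targets":{"type":"array","items":{"type":"number","minimum":-1,"maximum":1}}},"required":["targets"]}

```bash
mkdir -p pics; cat > h.py <<'E'
import numpy as np, cv2
from rig import observe, camera, finish_job
from scipy.spatial.transform import Rotation as Ro
def cam(n):
    o=observe(); c=camera(n); 
    if n=="wrist":
        w,x,y,z=o["orientation"]; T=np.eye(4); T[:3,:3]=Ro.from_quat([x,y,z,w]).as_matrix(); T[:3,3]=o["tool_pos"]
        M=np.linalg.inv(T@np.array(c["tool_from_camera"])); c["R"]=M[:3,:3]; c["t"]=M[:3,3]
    c["K"]=np.array(c["intrinsics"]); c["R"]=np.array(c["R"]); c["t"]=np.array(c["t"]); return c
def plane(c,u,v,z):
    d=c["R"].T@np.linalg.inv(c["K"])@[u,v,1]; o=-c["R"].T@c["t"]; return o+d*(z-o[2])/d[2]
def cloud(c):
    v,u=np.mgrid[:480,:640]; d=c["depth"]; p=np.stack([u,v,np.ones_like(u)],-1)@np.linalg.inv(c["K"]).T*d[...,None]
    return (p-c["t"])@c["R"]
def proj(c,X):
    p=c["K"]@(c["R"]@np.array(X)+c["t"]); return p[:2]/p[2]
def save(n,im): cv2.imwrite(f"pics/{n}.png",cv2.cvtColor(np.ascontiguousarray(im),cv2.COLOR_RGB2BGR))
E
python3 - <<'E'
from h import *
for n in ("top","side"):
    c=cam(n); save(n,c["frame"]); P=cloud(c); np.savez(n,P=P,frame=c["frame"],K=c["K"],R=c["R"],t=c["t"],depth=c["depth"])
    print(n,-c["R"].T@c["t"])
o=observe(); print(o)
E
```

```text
top [0.55888768 0.04064687 1.30735198]
side [ 0.55994913 -0.84566051  0.81981001]
{'clock': 0.1, 'qpos': array([-1.03979259,  0.50176067, -0.42679457,  1.55132916,  0.22078884,
        1.13827035, -0.21033563]), 'joint_vel': array([ 0.00190299, -0.00210771, -0.00046555, -0.00234981,  0.00079351,
        0.00093119, -0.00043438]), 'joint_efforts': array([-1.03074394e-02, -5.67873824e+01, -5.83812162e+00, -2.79913419e+01,
       -6.89681433e-02,  2.41388124e-02,  3.78306095e-05]), 'tool_pos': array([0.17191061, 0.62633379, 0.29128346]), 'orientation': array([-1.51726457e-04,  1.33505300e-01,  9.91047726e-01, -8.46350998e-04]), 'ft_force': array([ 0.21654186, -0.69271205,  0.07995034]), 'ft_torque': array([-0.02916191,  0.06426684,  0.05474926]), 'gripper_force': 0.0, 'opening': 1.0000925077155276}
```

View pics/top.png

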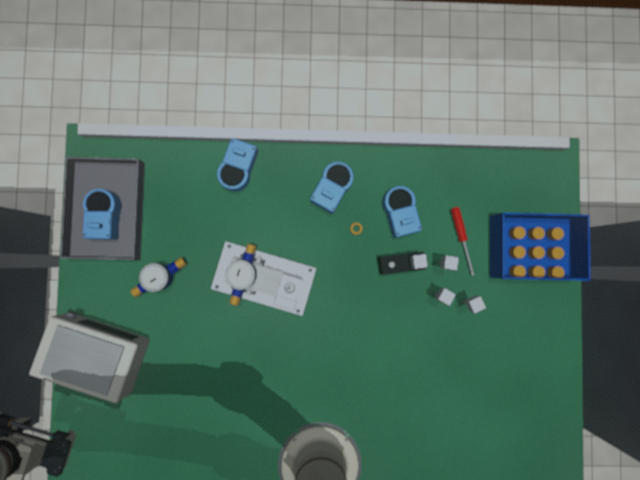

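View pics/side.png

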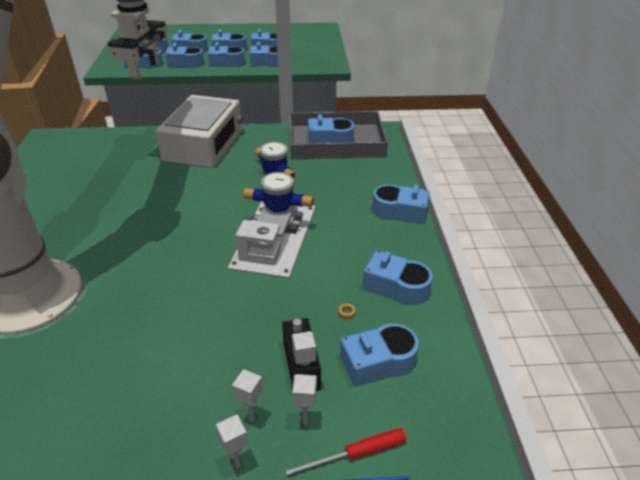

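Top view: four square-headed look-alikes at (419,262), (451,263), (446,296) and (476,304). The first is the farthest left and the only one in the black rack (the gauge's round head is at (391,264)), so it's the one I want. The station plate is centred near (263,278), with the ear hole at about (289,288). I'll measure these and enlarge to confirm.

```bash
python3 - <<'E'
from h import *
d=np.load("top.npz"); c={k:d[k] for k in d.files}; P=c["P"]; f=c["frame"]
def reg(u0,u1,v0,v1,zlo,zhi):
    s=np.zeros((480,640),bool); s[v0:v1,u0:u1]=1
    m=s&(P[...,2]>zlo)&(P[...,2]<zhi); return P[m],m
def rect(p):
    (cx,cy),wh,a=cv2.minAreaRect((p[:,:2]*1000).astype(np.float32)); return np.round([cx,cy,*wh,a,np.median(p[:,2])*1000,len(p)],1)
for b in [(405,432,248,278),(435,463,250,275),(430,460,283,310),(462,490,292,318)]:
    q,_=reg(*b,0.09,0.2); print("head",rect(q), np.round(np.median(q,0),4))
print("rack",rect(reg(370,432,248,280,.055,.066)[0]))
print("gauge",rect(reg(380,402,255,275,.067,.12)[0]))
q,m=reg(205,322,238,320,.003,.02);print("plate",rect(q))
q,_=reg(270,310,270,310,.075,.09);print("ear",rect(q))
q,_=reg(222,262,250,295,.115,.14);print("meter",rect(q))
print("bench",np.median(P[380:400,400:450,2]))
a=cv2.resize(f[235:325,365:495],None,fx=5,fy=5,interpolation=cv2.INTER_CUBIC)[:300]
b=cv2.resize(f[235:325,200:330],None,fx=5,fy=5,interpolation=cv2.INTER_CUBIC)[:]
im=np.vstack([a[:250],b[:350]]);save("crop",im)
E
```

```text
head [ 571.9 -250.    33.6   35.1    7.2  112.9  188. ] [ 0.5705 -0.2481  0.1129]
head [ 569.6 -334.5   35.9   33.7   80.4  108.6  191. ] [ 0.5694 -0.3318  0.1086]
head [ 479.9 -323.3   35.8   34.1   61.4  108.7  197. ] [ 0.4799 -0.3207  0.1087]
head [ 460.8 -404.    35.    35.3   26.8  108.2  209. ] [ 0.4612 -0.4019  0.1082]
rack [ 566.8 -216.2   49.9  121.7    8.3   61.   564. ]
gauge [ 560.  -189.4   31.9   48.7   79.9   81.8   39. ]
plate [5.157e+02 1.704e+02 2.299e+02 3.296e+02 1.200e+00 5.400e+00 1.980e+03]
ear [482.8  95.8  55.7  84.3  74.5  79.  548. ]
meter [527.2 217.8  72.1  72.3   1.3 124.2 678. ]
bench -0.0011034641894071507
```

View pics/crop.png

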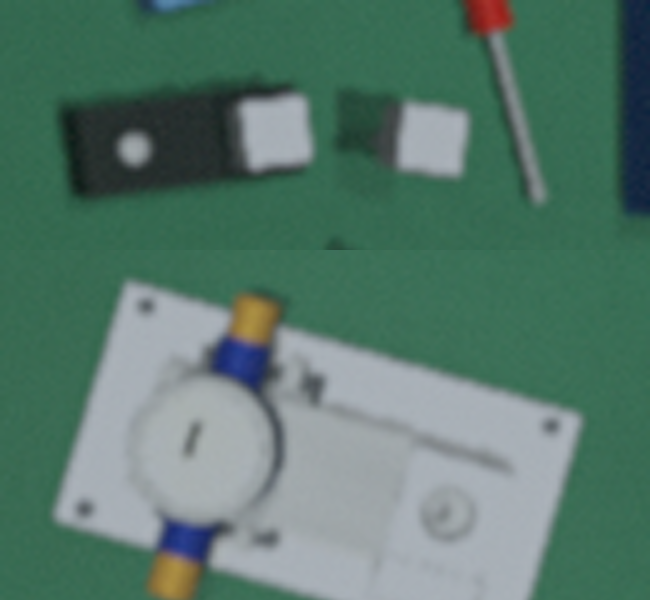

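The crop confirms it: the top half shows the square head at crop (275,130) sitting in the black rack, with the round gauge head at (135,148). The lower half shows the ear hole at (447,512), with the lug tongue visible through it. Next I'll check the grey box's height and the wrist camera mount.

```bash
python3 - <<'E'
from h import *
d=np.load("top.npz"); P=d["P"]; f=d["frame"]
s=P[310:410,25:150]; m=(s[...,2]>.05)&(s[...,2]<.5); q=s[m]; print(q.min(0),q.max(0),np.percentile(q[:,2],[50,95]))
hsv=cv2.cvtColor(f,cv2.COLOR_RGB2HSV); m=(hsv[...,1]<60)&(hsv[...,2]>90)&(P[...,2]<.012); m[:238]=0;m[322:]=0;m[:,:205]=0;m[:,325:]=0
p=P[m]; print(cv2.minAreaRect((p[:,:2]*1000).astype(np.float32)))
c=cam("wrist"); print(np.round(c["tool_from_camera"],3), c["K"])
E
```

```text
[0.19067785 0.48247854 0.05010607] [0.41753107 0.75450129 0.11359026] [0.10169304 0.10745067]
((509.8749694824219, 172.02194213867188), (275.37310791015625, 160.66970825195312), 74.67638397216797)
[[-0.    -0.965 -0.263  0.071]
 [ 1.     0.    -0.001 -0.   ]
 [ 0.001 -0.263  0.965 -0.093]
 [ 0.     0.     0.     1.   ]] [[364.83934724   0.         319.28201853]
 [  0.         364.83934724 238.76403633]
 [  0.           0.           1.        ]]
```

jog_arm(targets=[0.16,-0.29,0,0,0,-0.035,0,0.32,-0.58,0,0,0,-0.07,0,0.48,-0.86,0,0,0,-0.105,0])

```text
clock: 0.4
tool_pos: [0.2198, 0.5396, 0.2915]
orientation: [-0.0, 0.215, 0.977, -0.001]
ft_force: [1.5, 0.3, 0.4]
opening: 0.999
gripper_force: 0.0
```

jog_arm(targets=[0.16,-0.29,0,0,0,-0.035,0,0.32,-0.58,0,0,0,-0.07,0,0.48,-0.86,0,0,0,-0.105,0])

```text
clock: 0.65
tool_pos: [0.2685, 0.453, 0.2919]
orientation: [-0.0, 0.296, 0.955, -0.0]
ft_force: [0.2, -0.8, -0.0]
opening: 0.997
gripper_force: 0.0
```

jog_arm(targets=[0.16,-0.29,0,0,0,-0.035,0,0.32,-0.58,0,0,0,-0.07,0,0.48,-0.86,0,0,0,-0.105,0])

```text
clock: 0.9
tool_pos: [0.3164, 0.367, 0.2921]
orientation: [-0.0, 0.373, 0.928, -0.0]
ft_force: [1.3, 0.3, 0.4]
opening: 1.003
gripper_force: 0.0
```

jog_arm(targets=[0.16,-0.29,0,0,0,-0.035,0,0.32,-0.58,0,0,0,-0.07,0,0.48,-0.86,0,0,0,-0.105,0])

```text
clock: 1.15
tool_pos: [0.3643, 0.2811, 0.2922]
orientation: [-0.0, 0.449, 0.894, -0.0]
ft_force: [0.9, -0.5, 0.2]
opening: 0.996
gripper_force: 0.0
```

jog_arm(targets=[0.16,-0.29,0,0,0,-0.035,0,0.32,-0.58,0,0,0,-0.07,0,0.48,-0.86,0,0,0,-0.105,0])

```text
clock: 1.4
tool_pos: [0.4123, 0.1951, 0.2922]
orientation: [0.0, 0.521, 0.854, 0.0]
ft_force: [0.7, 0.6, 0.4]
opening: 1.002
gripper_force: 0.0
```

jog_arm(targets=[0.16,-0.29,-0.1,0,0,-0.035,0,0.32,-0.58,-0.2,0,0,-0.07,0,0.48,-0.86,-0.25,0,0,-0.105,0])

```text
clock: 1.65
tool_pos: [0.4599, 0.109, 0.2663]
orientation: [-0.0, 0.589, 0.808, -0.0]
ft_force: [0.2, 0.7, 0.4]
opening: 0.999
gripper_force: 0.0
```

jog_arm(targets=[0.16,-0.29,-0.1,0,0,-0.035,0,0.32,-0.58,-0.2,0,0,-0.07,0,0.48,-0.86,-0.25,0,0,-0.105,0,0.48,-0.86,-0.25,0,0,-0.105,0])

```text
clock: 1.98
tool_pos: [0.5097, 0.0178, 0.2412]
orientation: [0.001, 0.657, 0.754, -0.001]
ft_force: [0.3, 0.7, 0.4]
opening: 1.001
gripper_force: 0.0
```

```bash
python3 - <<'E'
from h import *
c=cam("wrist"); f=c["frame"]; P=cloud(c); np.savez("w1",P=P,frame=f,K=c["K"],R=c["R"],t=c["t"])
u,v=proj(c,[.4944,.0926,.08]); print(u,v,-c["R"].T@c["t"])
u0,v0=int(u)-50,int(v)-40; u0=max(0,u0); v0=max(0,min(v0,400))
print(u0,v0)
a=cv2.resize(f[v0:v0+80,u0:u0+100],None,fx=5,fy=5,interpolation=cv2.INTER_CUBIC)
b=cv2.resize(f,(267,200)); im=np.zeros((600,500,3),np.uint8); im[:a.shape[0],:a.shape[1]]=a; im[400:,:267]=b; save("w1",im)
# ear rect
m=(P[...,2]>.074)&(P[...,2]<.086)&(np.hypot(P[...,0]-.4944,P[...,1]-.0926)<.075)
print(cv2.minAreaRect((P[m][:,:2]*1000).astype(np.float32)),np.median(P[m][:,2]))
E
```

```text
312.71793729738613 129.102861129187 [0.49960884 0.08775274 0.3334311 ]
262 89
((482.46844482421875, 95.9527587890625), (56.19318389892578, 84.1399154663086), 74.76724243164062) 0.07997065319643025
```

View pics/w1.png

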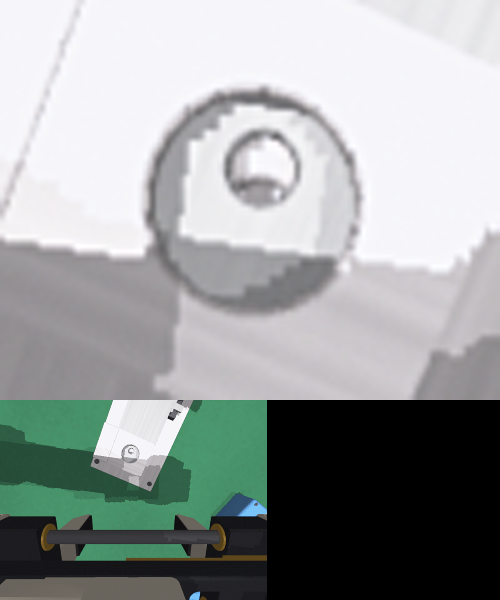

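The ear hole spans crop x 147–360, y 88–313, so its centre is about (253,200). The lug hole shows clearly inside it, centred at about (262,169) and roughly 72 crop-pixels wide.

```bash
python3 - <<'E'
from h import *
d=np.load("w1.npz"); c={k:d[k] for k in d.files}
px=lambda x,y:((x+.5)/5-.5+262,(y+.5)/5-.5+89)
ear=plane(c,*px(253.5,200.5),.08); lug=plane(c,*px(262,169),.052)
E=[plane(c,*px(*q),.08) for q in ((147,200),(360,200),(253,88),(253,313))]
print("ear dia",np.linalg.norm(E[0]-E[1]),np.linalg.norm(E[2]-E[3]))
L=[plane(c,*px(*q),.052) for q in ((226,169),(299,169))]; print("lug dia",np.linalg.norm(L[0]-L[1]))
a=np.radians(-15.3); x=np.array([np.cos(a),np.sin(a)]); y=np.array([-x[1],x[0]])
print(ear,lug, "lug local", (lug-ear)[:2]@x*1e3,(lug-ear)[:2]@y*1e3, "rect axis",np.array([482.5,96.0])+12*x)
E
```

```text
ear dia 0.02833634710325987 0.028673799290903877
lug dia 0.010737785491970912
[0.49409067 0.09281639 0.08      ] [0.49413433 0.09794543 0.052     ] lug local -1.311295194537826 4.958779443929305 rect axis [494.07468902  92.8335234 ]
```

jog_arm(targets=[0.07,-0.3,0,0,0,0,0.3,0.14,-0.6,0,0,0,0,0.3,0.21,-0.9,0,0,0,0,0.3])

```text
clock: 2.28
tool_pos: [0.529, -0.0644, 0.2423]
orientation: [-0.0, 0.651, 0.759, 0.0]
ft_force: [0.4, -0.2, -0.6]
opening: 0.827
gripper_force: 0.0
```

jog_arm(targets=[0.07,-0.3,0,0,0,0,0.3,0.14,-0.6,0,0,0,0,0.3,0.21,-0.9,0,0,0,0,0.3])

```text
clock: 2.53
tool_pos: [0.5502, -0.155, 0.2423]
orientation: [-0.0, 0.652, 0.758, 0.0]
ft_force: [1.3, 0.3, -0.2]
opening: 0.704
gripper_force: 0.0
```

jog_arm(targets=[0.07,-0.3,0,0,0,0,0.3,0.14,-0.6,0,0,0,0,0.3,0.21,-0.9,0,0,0,0,0.3,0.21,-0.9,0,0,0,0,0.3])

```text
clock: 2.87
tool_pos: [0.5707, -0.2517, 0.2426]
orientation: [0.002, 0.655, 0.756, -0.001]
ft_force: [0.3, -1.0, 1.5]
opening: 0.7
gripper_force: 0.0
```

```bash
python3 - <<'E'
from h import *
o=observe(); print(o["tool_pos"],o["orientation"])
c=cam("wrist"); P=cloud(c); save("w2",c["frame"])
m=(P[...,2]>.105)&(P[...,2]<.12)&(np.hypot(P[...,0]-.572,P[...,1]+.2505)<.03)
print(cv2.minAreaRect((P[m][:,:2]*1000).astype(np.float32)),np.median(P[m],0),m.sum())
n=(P[...,2]>.05)&(P[...,2]<.068)&(np.hypot(P[...,0]-.567,P[...,1]+.216)<.09)
print(cv2.minAreaRect((P[n][:,:2]*1000).astype(np.float32)))
E
```

```text
[ 0.57074884 -0.25173504  0.24255382] [ 0.00183934  0.65488683  0.75572348 -0.00136936]
((571.7069702148438, -250.10943603515625), (33.77858352661133, 34.16337966918945), 8.946860313415527) [ 0.57155753 -0.24863368  0.11400357] 2842
((598.8888549804688, -210.87139892578125), (115.20307922363281, 119.87578582763672), 8.43488883972168)
```

jog_arm(targets=[0.01,0.015,-0.3,0,0,0,0.3,0.01,0.015,-0.6,0,0,0,0.3,0.01,0.015,-0.8,0,0,0,0.3,0.01,0.015,-0.945,0,0,0,0.3,0.01,0.015,-0.945,0,0,0,0.3])

```text
clock: 3.33
tool_pos: [0.5699, -0.2399, 0.144]
orientation: [-0.004, 0.652, 0.759, -0.001]
ft_force: [0.5, 0.1, 0.3]
opening: 0.702
gripper_force: 0.0
```

jog_arm(targets=[0,0,0,0,0,0,0.3,0,0,0,0,0,0,0.3])

```text
clock: 3.5
tool_pos: [0.5728, -0.2426, 0.1488]
orientation: [0.0, 0.652, 0.758, 0.001]
ft_force: [-0.3, 0.6, 0.4]
opening: 0.698
gripper_force: 0.0
```

jog_arm(targets=[0,0,0,0,0,0,0.3,0,0,0,0,0,0,0.3,0,0,0,0,0,0,0.3])

```text
clock: 3.75
tool_pos: [0.5726, -0.2438, 0.1489]
orientation: [0.001, 0.653, 0.758, 0.0]
ft_force: [-0.3, -0.5, 0.5]
opening: 0.702
gripper_force: 0.0
```

jog_arm(targets=[-0.01,-0.06,-0.01,0,0,0,0.3,-0.01,-0.06,-0.01,0,0,0,0.3,-0.01,-0.06,-0.01,0,0,0,0.3,-0.01,-0.06,-0.01,0,0,0,0.3])

```text
clock: 4.08
tool_pos: [0.5708, -0.25, 0.1467]
orientation: [-0.0, 0.653, 0.757, -0.0]
ft_force: [0.7, -0.0, 0.6]
opening: 0.702
gripper_force: 0.0
```

jog_arm(targets=[0,0,0,0,0,0,1,0,0,0,0,0,0,1,0,0,0,0,0,0,1,0,0,0,0,0,0,1,0,0,0,0,0,0,1])

```text
clock: 4.5
tool_pos: [0.571, -0.2495, 0.1467]
orientation: [-0.0, 0.653, 0.758, 0.0]
ft_force: [2.6, 0.0, 2.2]
opening: 0.389
gripper_force: 1.5
```

jog_arm(targets=[0,0,0,0,0,0,1,0,0,0,0,0,0,1,0,0,0,0,0,0,1])

```text
clock: 4.75
tool_pos: [0.5713, -0.2495, 0.1468]
orientation: [0.0, 0.653, 0.758, 0.0]
ft_force: [1.9, 1.0, -0.2]
opening: 0.369
gripper_force: 30.0
```

jog_arm(targets=[0,0,0.1,0,0,0,1,0,0,0.3,0,0,0,1,0,0,0.55,0,0,0,1,0,0,0.8,0,0,0,1,0,0,0.95,0,0,0,1])

```text
clock: 5.17
tool_pos: [0.5712, -0.2501, 0.2445]
orientation: [0.001, 0.653, 0.758, 0.0]
ft_force: [1.4, -0.5, -1.9]
opening: 0.367
gripper_force: 30.0
```

jog_arm(targets=[0,0,0.15,0,0,0,1,0,0,0.25,0,0,0,1,0,0,0.25,0,0,0,1,0,0,0.25,0,0,0,1])

```text
clock: 5.5
tool_pos: [0.5708, -0.2496, 0.2668]
orientation: [0.0, 0.653, 0.758, 0.0]
ft_force: [-0.3, 0.1, -3.4]
opening: 0.37
gripper_force: 30.0
```

jog_arm(targets=[-0.05,0.22,0,0,0,0,1,-0.12,0.55,0,0,0,0,1,-0.19,0.87,0,0,0,0,1])

```text
clock: 5.75
tool_pos: [0.5504, -0.1625, 0.2648]
orientation: [-0.001, 0.654, 0.757, -0.001]
ft_force: [0.2, 1.3, -2.3]
opening: 0.372
gripper_force: 30.0
```

jog_arm(targets=[-0.065,0.3,0,0,0,0,1,-0.13,0.6,0,0,0,0,1,-0.19,0.87,0,0,0,0,1])

```text
clock: 6.0
tool_pos: [0.5313, -0.0735, 0.265]
orientation: [-0.001, 0.652, 0.758, -0.001]
ft_force: [1.0, 1.0, -2.4]
opening: 0.367
gripper_force: 30.0
```

jog_arm(targets=[-0.065,0.3,0,0,0,0,1,-0.13,0.6,0,0,0,0,1,-0.19,0.87,0,0,0,0,1])

```text
clock: 6.25
tool_pos: [0.5123, 0.0132, 0.2653]
orientation: [-0.001, 0.652, 0.758, -0.001]
ft_force: [0.5, -0.2, -2.7]
opening: 0.374
gripper_force: 30.0
```

jog_arm(targets=[-0.065,0.3,0,0,0,0,1,-0.13,0.6,0,0,0,0,1,-0.18,0.8,0,0,0,0,1,-0.195,0.87,0,0,0,0,1,-0.195,0.87,0,0,0,0,1])

```text
clock: 6.67
tool_pos: [0.4932, 0.1004, 0.2656]
orientation: [-0.001, 0.651, 0.759, -0.001]
ft_force: [0.2, 0.1, -2.6]
opening: 0.37
gripper_force: 30.0
```

jog_arm(targets=[0,0,0,0,0,0,1,0,0,0,0,0,0,1,0,0,0,0,0,0,1,0,0,0,0,0,0,1])

```text
clock: 7.0
tool_pos: [0.4948, 0.0967, 0.2666]
orientation: [0.0, 0.654, 0.757, -0.0]
ft_force: [-1.1, -0.5, -2.6]
opening: 0.37
gripper_force: 30.0
```

```bash
python3 - <<'E'
from h import *
o=observe(); print(o["tool_pos"],o["orientation"],o["ft_force"])
c=cam("wrist"); f=c["frame"]; P=cloud(c); np.savez("w3",P=P,frame=f,K=c["K"],R=c["R"],t=c["t"])
p=o["tool_pos"]; print(proj(c,p-[0,0,.1428]),proj(c,p-[0,0,.085]))
s=cam("side"); np.savez("s3",P=cloud(s),frame=s["frame"],K=s["K"],R=s["R"],t=s["t"])
u,v=proj(s,p-[0,0,.12]); u,v=int(u),int(v); print(u,v,proj(s,p-[0,0,.1428]))
im=np.zeros((600,800,3),np.uint8); im[:360,:480]=cv2.resize(f,(480,360)); 
im[360:,:320]=cv2.resize(s["frame"][v-30:v+30,u-40:u+40],(320,240),interpolation=cv2.INTER_CUBIC); save("w3",im)
E
```

```text
[0.49479718 0.09672822 0.26662079] [ 1.36056420e-04  6.53700579e-01  7.56753260e-01 -1.95614517e-04] [-1.05253947 -0.49545433 -2.56135138]
[320.0018274  247.37100415] [320.18833803 279.21848965]
261 204 [262.14333243 212.98104114]
```

View pics/w3.png

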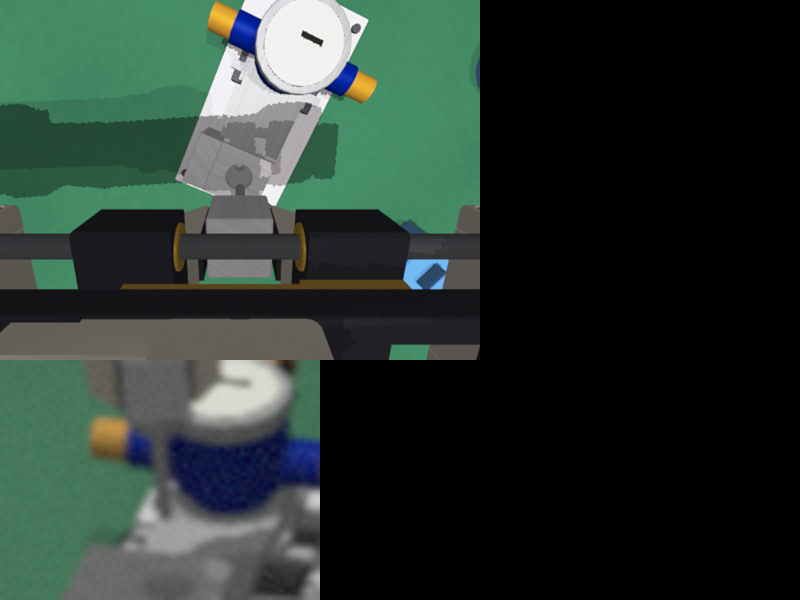

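In the wrist view the held head is at (240,235) with the tip just visible at about (240,188), below the ear hole at (238,178). In the side crop the shank hangs straight, with its tip at (165,512). I'll measure the tip from the depth image.

```bash
python3 - <<'E'
from h import *
d=np.load("w3.npz"); P=d["P"]; tp=np.array([.4948,.0967])
for lo,hi in ((.12,.128),(.128,.134),(.134,.14),(.14,.15)):
    m=(P[...,2]>lo)&(P[...,2]<hi)&(np.hypot(P[...,0]-tp[0],P[...,1]-tp[1])<.012); q=P[m]
    if len(q): print(lo,m.sum(),q.min(0),q.max(0),q.mean(0))
m=(P[...,2]>.2)&(np.hypot(P[...,0]-tp[0],P[...,1]-tp[1])<.035)&(P[...,2]<.245); q=P[m]; print("head",cv2.minAreaRect((q[:,:2]*1000).astype(np.float32)),np.percentile(q[:,2],[5,95]))
d=np.load("s3.npz"); S=d["P"]
for lo,hi in ((.126,.135),(.135,.145),(.145,.155),(.155,.165)):
    m=(S[...,2]>lo)&(S[...,2]<hi)&(np.hypot(S[...,0]-tp[0],S[...,1]-tp[1])<.012); q=S[m]
    if len(q): print("side",lo,m.sum(),q.min(0),q.max(0),q.mean(0))
m=(S[...,2]>.20)&(S[...,2]<.225)
E
```

```text
0.12 6 [0.49185932 0.0984832  0.12654694] [0.49786414 0.09959834 0.1278943 ] [0.49455665 0.0990707  0.1273657 ]
0.128 32 [0.49097861 0.09551747 0.1282238 ] [0.49877827 0.09996164 0.13376388] [0.49482612 0.09867245 0.13116469]
0.134 34 [0.49091554 0.09623853 0.13449889] [0.49851408 0.1000285  0.13998501] [0.49427237 0.09881941 0.13733704]
0.14 60 [0.49101606 0.0963781  0.14008119] [0.49842362 0.10009083 0.14993876] [0.49441852 0.09884419 0.14502748]
head ((494.38348388671875, 96.00408935546875), (63.021270751953125, 34.877281188964844), 8.43041706085205) [0.20621519 0.23510381]
side 0.126 9 [0.49258725 0.0894032  0.12710341] [0.49725741 0.09679616 0.13452808] [0.49527719 0.09377851 0.13152587]
side 0.135 15 [0.49103887 0.090263   0.13571774] [0.49787258 0.09627416 0.14480725] [0.49456265 0.09406072 0.13981098]
side 0.145 17 [0.49170607 0.08975768 0.1451517 ] [0.49860116 0.09740559 0.15499751] [0.49520901 0.09421762 0.15027875]
side 0.155 12 [0.49071236 0.08960705 0.15590479] [0.49863928 0.09842014 0.16438126] [0.49472234 0.09387965 0.15997726]
```

jog_arm(targets=[-0.007,0.019,-0.1,0,0,0,1,-0.007,0.019,-0.25,0,0,0,1,-0.007,0.019,-0.4,0,0,0,1,-0.007,0.019,-0.5,0,0,0,1,-0.007,0.019,-0.58,0,0,0,1])

```text
clock: 7.52
tool_pos: [0.4931, 0.1001, 0.2071]
orientation: [-0.001, 0.653, 0.758, -0.001]
ft_force: [-0.7, -0.3, -2.0]
opening: 0.368
gripper_force: 30.0
```

jog_arm(targets=[0,0,0,0,0,0,1,0,0,0,0,0,0,1,0,0,0,0,0,0,1,0,0,0,0,0,0,1])

```text
clock: 7.85
tool_pos: [0.4944, 0.1004, 0.2095]
orientation: [0.0, 0.653, 0.758, 0.001]
ft_force: [0.3, -0.5, -2.1]
opening: 0.366
gripper_force: 30.0
```

jog_arm(targets=[0,0,-0.02,0,0,0,1,0,0,-0.04,0,0,0,1,0,0,-0.06,0,0,0,1,0,0,-0.06,0,0,0,1,0,0,-0.06,0,0,0,1])

```text
clock: 8.27
tool_pos: [0.4936, 0.1002, 0.2026]
orientation: [-0.0, 0.653, 0.758, -0.0]
ft_force: [0.0, 0.8, -2.3]
opening: 0.367
gripper_force: 30.0
```

jog_arm(targets=[0.003,-0.016,0,0,0,0,1,0.003,-0.016,0,0,0,0,1,0.003,-0.016,0,0,0,0,1,0.003,-0.016,0,0,0,0,1])

```text
clock: 8.6
tool_pos: [0.4941, 0.0986, 0.2028]
orientation: [-0.0, 0.653, 0.758, 0.0]
ft_force: [0.5, 0.9, -2.1]
opening: 0.367
gripper_force: 30.0
```

jog_arm(targets=[0,0,-0.02,0,0,0,1,0,0,-0.04,0,0,0,1,0,0,-0.06,0,0,0,1,0,0,-0.06,0,0,0,1])

```text
clock: 8.93
tool_pos: [0.4937, 0.0986, 0.1962]
orientation: [-0.0, 0.653, 0.758, -0.0]
ft_force: [0.2, -0.9, -2.8]
opening: 0.369
gripper_force: 30.0
```

jog_arm(targets=[0,0,-0.01,0,0,0,1,0,0,-0.02,0,0,0,1,0,0,-0.03,0,0,0,1,0,0,-0.03,0,0,0,1])

```text
clock: 9.27
tool_pos: [0.494, 0.0986, 0.1935]
orientation: [-0.0, 0.653, 0.758, -0.0]
ft_force: [0.0, -0.8, -1.0]
opening: 0.368
gripper_force: 30.0
```

jog_arm(targets=[0,0,-0.01,0,0,0,1,0,0,-0.02,0,0,0,1,0,0,-0.02,0,0,0,1,0,0,-0.02,0,0,0,1])

```text
clock: 9.6
tool_pos: [0.494, 0.0986, 0.1917]
orientation: [-0.0, 0.653, 0.758, -0.0]
ft_force: [0.2, 0.5, -2.6]
opening: 0.369
gripper_force: 30.0
```

No contact force, and the tip is about 3 mm below the lug's top face, so it's entering the hole.

jog_arm(targets=[0,0,-0.015,0,0,0,1,0,0,-0.03,0,0,0,1,0,0,-0.03,0,0,0,1,0,0,-0.03,0,0,0,1])

```text
clock: 9.93
tool_pos: [0.494, 0.0986, 0.1886]
orientation: [-0.0, 0.653, 0.758, -0.0]
ft_force: [0.2, 0.2, -3.2]
opening: 0.37
gripper_force: 30.0
```

jog_arm(targets=[0,0,-0.015,0,0,0,1,0,0,-0.03,0,0,0,1,0,0,-0.04,0,0,0,1,0,0,-0.04,0,0,0,1])

```text
clock: 10.27
tool_pos: [0.4939, 0.0986, 0.1844]
orientation: [-0.0, 0.653, 0.758, -0.0]
ft_force: [-0.9, -0.2, -2.8]
opening: 0.371
gripper_force: 30.0
```

jog_arm(targets=[0,0,-0.015,0,0,0,1,0,0,-0.03,0,0,0,1,0,0,-0.03,0,0,0,1])

```text
clock: 10.52
tool_pos: [0.4939, 0.0986, 0.1814]
orientation: [-0.0, 0.653, 0.758, -0.0]
ft_force: [-0.5, -0.7, -2.4]
opening: 0.368
gripper_force: 30.0
```

jog_arm(targets=[0,-0.01,0,0,0,0,1,0,-0.02,0,0,0,0,1,0,-0.03,0,0,0,0,1,0,-0.03,0,0,0,0,1])

```text
clock: 10.85
tool_pos: [0.4937, 0.0962, 0.1816]
orientation: [-0.0, 0.653, 0.758, 0.0]
ft_force: [-0.2, 3.7, -3.7]
opening: 0.372
gripper_force: 30.0
```

jog_arm(targets=[0,-0.01,0,0,0,0,1,0,-0.02,0,0,0,0,1,0,-0.02,0,0,0,0,1,0,-0.02,0,0,0,0,1,0,-0.02,0,0,0,0,1])

```text
clock: 11.27
tool_pos: [0.4937, 0.0936, 0.1816]
orientation: [-0.0, 0.653, 0.758, -0.0]
ft_force: [-1.3, 3.8, -3.1]
opening: 0.365
gripper_force: 30.0
```

jog_arm(targets=[0.003,0,-0.02,0,0,0,1,0.003,0,-0.04,0,0,0,1,0.003,0,-0.06,0,0,0,1,0.003,0,-0.06,0,0,0,1])

```text
clock: 11.6
tool_pos: [0.4947, 0.0936, 0.1755]
orientation: [0.0, 0.653, 0.758, 0.0]
ft_force: [-1.5, 2.4, -2.5]
opening: 0.369
gripper_force: 30.0
```

jog_arm(targets=[0,0,-0.01,0,0,0,1,0,0,-0.02,0,0,0,1,0,0,-0.03,0,0,0,1,0,0,-0.03,0,0,0,1])

```text
clock: 11.93
tool_pos: [0.4946, 0.0936, 0.1726]
orientation: [0.0, 0.653, 0.758, 0.0]
ft_force: [-0.9, 2.7, -1.5]
opening: 0.371
gripper_force: 30.0
```

jog_arm(targets=[0,0,-0.01,0,0,0,1,0,0,-0.01,0,0,0,1,0,0,-0.01,0,0,0,1])

```text
clock: 12.18
tool_pos: [0.4946, 0.0936, 0.1717]
orientation: [0.0, 0.653, 0.758, 0.0]
ft_force: [0.3, 1.9, -2.4]
opening: 0.37
gripper_force: 30.0
```

jog_arm(targets=[0,0,-0.01,0,0,0,1,0,0,-0.02,0,0,0,1,0,0,-0.02,0,0,0,1])

```text
clock: 12.43
tool_pos: [0.4945, 0.0936, 0.1696]
orientation: [0.0, 0.653, 0.758, 0.0]
ft_force: [-0.0, 3.0, -1.8]
opening: 0.37
gripper_force: 30.0
```

jog_arm(targets=[0,0,-0.01,0,0,0,1,0,0,-0.01,0,0,0,1,0,0,-0.01,0,0,0,1])

```text
clock: 12.68
tool_pos: [0.4945, 0.0936, 0.1686]
orientation: [0.0, 0.653, 0.758, 0.0]
ft_force: [-0.2, 2.0, -2.6]
opening: 0.371
gripper_force: 30.0
```

jog_arm(targets=[0,0,-0.01,0,0,0,1,0,0,-0.02,0,0,0,1,0,0,-0.03,0,0,0,1,0,0,-0.03,0,0,0,1])

```text
clock: 13.02
tool_pos: [0.4944, 0.0936, 0.1656]
orientation: [0.0, 0.653, 0.758, 0.0]
ft_force: [-0.6, 3.3, -2.4]
opening: 0.37
gripper_force: 30.0
```

jog_arm(targets=[0,0,-0.01,0,0,0,1,0,0,-0.02,0,0,0,1,0,0,-0.02,0,0,0,1])

```text
clock: 13.27
tool_pos: [0.4944, 0.0936, 0.1636]
orientation: [0.0, 0.653, 0.758, 0.0]
ft_force: [0.5, 2.9, -2.7]
opening: 0.375
gripper_force: 30.0
```

jog_arm(targets=[0,0,-0.01,0,0,0,1,0,0,-0.02,0,0,0,1,0,0,-0.02,0,0,0,1])

```text
clock: 13.52
tool_pos: [0.4944, 0.0937, 0.1616]
orientation: [-0.0, 0.653, 0.758, 0.0]
ft_force: [-0.1, 2.9, -1.9]
opening: 0.372
gripper_force: 30.0
```

jog_arm(targets=[0,0,-0.01,0,0,0,1,0,0,-0.02,0,0,0,1,0,0,-0.03,0,0,0,1,0,0,-0.03,0,0,0,1])

```text
clock: 13.85
tool_pos: [0.4944, 0.0937, 0.1585]
orientation: [-0.0, 0.653, 0.758, 0.0]
ft_force: [0.1, 3.1, -2.0]
opening: 0.37
gripper_force: 30.0
```

jog_arm(targets=[0,0,-0.01,0,0,0,1,0,0,-0.02,0,0,0,1,0,0,-0.03,0,0,0,1,0,0,-0.03,0,0,0,1])

```text
clock: 14.18
tool_pos: [0.4944, 0.0936, 0.1555]
orientation: [0.0, 0.653, 0.758, 0.0]
ft_force: [0.4, 2.6, -1.1]
opening: 0.367
gripper_force: 30.0
```

jog_arm(targets=[0,0,-0.01,0,0,0,1,0,0,-0.02,0,0,0,1,0,0,-0.03,0,0,0,1,0,0,-0.03,0,0,0,1])

```text
clock: 14.52
tool_pos: [0.4943, 0.0936, 0.1525]
orientation: [-0.0, 0.653, 0.758, -0.0]
ft_force: [0.4, 3.0, -1.6]
opening: 0.369
gripper_force: 30.0
```

jog_arm(targets=[0,0,-0.01,0,0,0,1,0,0,-0.01,0,0,0,1,0,0,-0.01,0,0,0,1])

```text
clock: 14.77
tool_pos: [0.4944, 0.0936, 0.1516]
orientation: [-0.0, 0.653, 0.758, -0.0]
ft_force: [1.3, 4.0, -2.2]
opening: 0.371
gripper_force: 30.0
```

jog_arm(targets=[0,0,-0.005,0,0,0,1,0,0,-0.005,0,0,0,1,0,0,-0.005,0,0,0,1])

```text
clock: 15.02
tool_pos: [0.4943, 0.0936, 0.1512]
orientation: [-0.0, 0.653, 0.758, -0.0]
ft_force: [0.3, 3.2, -2.5]
opening: 0.369
gripper_force: 30.0
```

jog_arm(targets=[0,0,-0.005,0,0,0,1,0,0,-0.005,0,0,0,1,0,0,-0.005,0,0,0,1])

```text
clock: 15.27
tool_pos: [0.4944, 0.0936, 0.1508]
orientation: [-0.0, 0.653, 0.758, 0.0]
ft_force: [-0.7, 2.8, 0.7]
opening: 0.369
gripper_force: 30.0
```

jog_arm(targets=[0,0,-0.005,0,0,0,1,0,0,-0.005,0,0,0,1,0,0,-0.005,0,0,0,1])

```text
clock: 15.52
tool_pos: [0.4944, 0.0936, 0.1508]
orientation: [-0.0, 0.653, 0.758, 0.0]
ft_force: [-2.0, 2.4, 6.2]
opening: 0.372
gripper_force: 30.0
```

jog_arm(targets=[0,0,0,0,0,0,0.35,0,0,0,0,0,0,0.35,0,0,0,0,0,0,0.35,0,0,0,0,0,0,0.35])

```text
clock: 15.85
tool_pos: [0.4943, 0.093, 0.1501]
orientation: [0.0, 0.653, 0.757, -0.0]
ft_force: [0.1, -0.6, 0.7]
opening: 0.61
gripper_force: 0.0
```

jog_arm(targets=[0,0,0.1,0,0,0,0.35,0,0,0.3,0,0,0,0.35,0,0,0.6,0,0,0,0.35,0,0,0.9,0,0,0,0.35,0,0,0.9,0,0,0,0.35])

```text
clock: 16.27
tool_pos: [0.4977, 0.0941, 0.2464]
orientation: [0.003, 0.653, 0.757, 0.004]
ft_force: [0.1, -0.7, 0.6]
opening: 0.651
gripper_force: 0.0
```

jog_arm(targets=[0,-0.3,0.2,0,0,0,0.35,0,-0.6,0.2,0,0,0,0.35,0,-0.7,0.2,0,0,0,0.35,0,-0.7,0.2,0,0,0,0.35,0,-0.7,0.2,0,0,0,0.35])

```text
clock: 16.68
tool_pos: [0.4942, 0.0235, 0.2603]
orientation: [-0.0, 0.653, 0.757, 0.0]
ft_force: [-0.4, 1.3, -0.4]
opening: 0.653
gripper_force: 0.0
```

```bash
python3 - <<'E'
from h import *
c=cam("wrist"); P=cloud(c); 
m=(P[...,2]>.11)&(P[...,2]<.122)&(np.hypot(P[...,0]-.494,P[...,1]-.093)<.035)
print(cv2.minAreaRect((P[m][:,:2]*1000).astype(np.float32)),np.percentile(P[m][:,2],[5,50,95]))
q=P[m]; print(np.linalg.lstsq(np.c_[q[:,:2],np.ones(len(q))],q[:,2],rcond=None)[0][:2])
u,v=map(int,proj(c,[.494,.093,.1])); v=max(v,75);save("w4",cv2.resize(c["frame"][v-75:v+75,u-100:u+100],None,fx=3,fy=3))
E
```

```text
((494.07733154296875, 92.50904846191406), (33.994407653808594, 34.053977966308594), 8.463301658630371) [0.11677038 0.11803318 0.11916721]
[0.00025418 0.00652103]
```

View pics/w4.png

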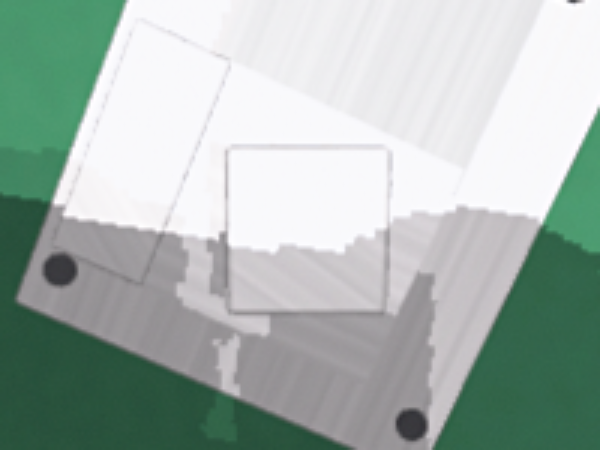

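The picture shows the square head sitting flat and centred on the ear, centre (308,229). Its top measures 118.0 mm, as it should when fully home, and it is 0.3 mm off the axis with under 0.01 rad of tilt.

```bash
python3 -c "
from rig import finish_job
print(finish_job())"
```

```text
the job is handed in; nothing more can be done
None
```

The locking pin is fully home through the top ear, lug and base block, upright and released. Station load stayed near 6 N by wrist reading, no bystander was touched, and the job was handed in at about 17 s; the rig gave no verdict.

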